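# Make up two cell-culture kits

## Task

Make up the two kits. In the yellow tray: the blue-capped flask flat in the long recess and the white-capped bottle upright in the square recess. In the blue tray: the green slide box flat in the long recess, the red-capped bottle upright in the square recess and the orange-lidded pot upright in the small recess; leave the red-capped flask and the black-capped bottle where they are.

Things in the scene. Friction and masses are not known exactly. Their poses are not given: they have to be found in the camera images.
- tray_yellow: Fixed yellow plastic tray with paler recess floors, 150 mm (its x) by 178 (its y), low: recess floors 3 above the bench, all rims and dividers 9 above the bench. Origin: centre of its underside, z up. Three open recesses, sizes in x by y, centres in the tray's frame: long 140 x 74 at (0, -47); square 74 x 74 at (-33, +47); small 61 x 74 at (+39.5, +47).
- tray_blue: Fixed blue plastic tray with paler recess floors, 150 mm (its x) by 178 (its y), low: recess floors 3 above the bench, all rims and dividers 9 above the bench. Origin: centre of its underside, z up. Three open recesses, sizes in x by y, centres in the tray's frame: long 140 x 74 at (0, -47); square 74 x 74 at (-33, +47); small 61 x 74 at (+39.5, +47).
- flask_blue_c (a point): Milky culture flask lying flat, blue screw cap: 100 mm long overall, body 50 wide, 27 high, 35 g. Point: mid-length, mid-width, 13.5 above its underside; x towards the cap, z up. 50 wide from 50 behind the point to 16 ahead; cap 25 across. Grip across the 50 mm at the point, fingertips 9 mm or more above its underside so that they clear the tray rims. Goes into the yellow tray.
- bottle_white_c (a point): Upright amber-brown bottle with paper label and white screw cap: body 48 mm diameter up to 56 mm, cap 34 diameter, 80 high in all (90 g). The point is on its axis half-way up (40 above its underside); z up. Grip across the 48 mm body at the point. Goes into the yellow tray.
- slide_box_c (a point): Closed green microscope-slide box lying flat, paper label on top, 100 mm (its x) by 40 (its y) by 34 high (80 g). The point is its centre (17 above its underside), z up. Grip across the 40 mm width, fingertips about 9 mm clear of the underside so that they pass above the tray's rims. Goes into the blue tray.
- bottle_red_c (a point): Upright amber-brown bottle with paper label and red screw cap: body 48 mm diameter up to 56 mm, cap 34 diameter, 80 high in all (90 g). The point is on its axis half-way up (40 above its underside); z up. Grip across the 48 mm body at the point. Goes into the blue tray.
- pot_c (a point): Upright milky sample pot with orange lid, 34 mm lid diameter (body 32), 50 high (35 g). The point is on its axis half-way up (25 above its underside), z up. Grip across its diameter anywhere in the upper half, from above. Goes into the blue tray.
- flask_red_c (a point): Milky culture flask lying flat, red screw cap: 100 mm long overall, body 50 wide, 27 high, 35 g. Point: mid-length, mid-width, 13.5 above its underside; x towards the cap, z up. 50 wide from 50 behind the point to 16 ahead; cap 25 across. Grip across the 50 mm at the point, fingertips 9 mm or more above its underside so that they clear the tray rims. Not needed.
- bottle_black_c (a point): Upright amber-brown bottle with paper label and black screw cap: body 48 mm diameter up to 56 mm, cap 34 diameter, 80 high in all (90 g). The point is on its axis half-way up (40 above its underside); z up. Grip across the 48 mm body at the point. Not needed. Other equipment, to 110 mm high, stands beyond x = 0.75 and |y| = 0.48 m; a timer and a pen, under 20 high, lie nearer.
Not all that is in view belongs to the job. What is shaped like the part that bears flask_blue_c but brown or pink is not meant.

How it is judged:
By the outcome, as a careful person would: the job done as asked, in the order asked, and still so for the second after the job is handed in, with the robot touching nothing.
It also fails if it takes over 128 s, if anything falls off the work surface, if the arm or the gripper's body presses on something with over 40 N, if the wrist force passes 120 N, or if a joint passes its speed limit or range.

## Robot

A 6-joint arm with a two-finger parallel gripper is mounted at the origin on the work surface. World frame = base frame: x ahead of the robot, y to its left, z up, the work surface at z = 0. Lengths are in m, angles in rad, forces in N, time in s.
With the tool pointing down it reaches from about 0.325 to 0.85 m from the base axis. Payload 4.4 kg.
Tool frame: the origin (TCP) lies between the finger pads; the fingertips stand 22 mm ahead of it and the grasp point (between the pads) lies 3 mm ahead of it; z points along the fingers, y is the direction in which the jaws open and shut (so a half turn about z gives the same grasp; the last joint's range is limited). The gripper opens to 94 mm and grips with 3 to 60 N. Pads are 16 mm wide; open, the fingers measure 119 mm over their backs; the gripper's body (75 mm by 177 mm) begins 78 mm behind the grasp point.
Start: joints at [1.131, 0.207, 1.542, -0, 1.393, -0.15], TCP at [0.164, 0.551, 0.191] pointing down, gripper open.
Joint ranges: [-2.73, 2.73], [-0.86, 2.22], [0.23, 2.46], [-1.11, 4.25], [0.08, 2.63], [-2.82, 2.82]. Speed limits (rad/s): [2.79, 2.79, 3.14, 3.14, 3.14, 3.14].

## Interface

Orientations are given as a rotation vector (axis times angle).
In Python, from plant import arm gives the robot as it stands. Calls block until the motion is done:
- arm.move_to(position, orientation): joint-space move of the TCP to a pose.
- arm.move_l(position, rot=None, speed=0.15): straight line of the TCP; rot=None keeps the orientation; speed is the mean speed in m/s.
- arm.movej(angles): joint-space move.
- arm.open_gripper() and arm.grasp(f_grip=None): open the fingers fully, or close them until they stop; f_grip is the grip in N (None keeps the last).
- arm.sleep(seconds).
- arm.ik(position, orientation): joint angles nearest the present ones, or None.
- arm.camera(name): name is "scene" or "side" or "wrist"; returns the picture (420x560x3 uint8, red, green, blue); there is no depth.
- arm.get_calibration(name): a dict with "fx", "fy", "cx", "cy" (pixels), "R" (3x3) and "t" (3): a world point X has camera coordinates R X + t. Camera axes: x right, y down, z forward; pixel columns grow to the right and rows downward; lengths in m; the calibration is good to about 2 mm. A picture is of the moment at which its call begins: read the wrist's pose just before it. get_calibration takes no time and is no camera call; for the wrist camera it gives the pose at the moment of the call.
A pose or a line that the arm cannot do raises arm.MotionError and nothing moves.
- arm.hand_in(): hands the job in, once; it reports no verdict.
Readings, each from a call of its own:
- arm.read_time_s(): time.
- arm.read_q(): joint angles.
- arm.read_qvel(): joint speeds.
- arm.read_joint_efforts(): joint torques, N m.
- arm.read_tcp_pos(): TCP position.
- arm.read_tool_rot(): TCP orientation.
- arm.read_ft_force(): force on the tool from outside, world axes, zero at the start.
- arm.read_torque(): the same for the moment, N m.
- arm.read_width(): finger opening in m.
Only numpy, scipy, OpenCV 4.12 (cv2) and the standard library are available. Lean on these libraries where they do the work, as an engineer would, in place of code of your own. Each camera call takes 0.05 s, during which the arm holds its last target.

## Working session

There is one attempt and no reset: what is moved stays moved. The work goes in short steps, each a Python script; the robot and the scene stay as the last script left them, time stands still between calls to the robot, and variables do not carry over. Pictures are saved under pics/ and viewed, and the job is handed in when it is done.

```bash
ls; mkdir -p pics; python3 - <<'E'
from plant import arm
import cv2
for n in ["scene","side","wrist"]:
    c=arm.get_calibration(n); im=arm.camera(n)
    cv2.imwrite(f"pics/{n}0.png",im[:,:,::-1])
    print(n,c)
print(arm.read_time_s(),arm.read_tool_rot(),arm.read_width())
E
```

```text
pics
scene {'fx': 418.571913743662, 'fy': 418.571913743662, 'cx': 282.4160240409662, 'cy': 204.6580934978666, 'R': array([[-0.15664315,  0.98761808, -0.00857031],
       [ 0.82031007,  0.12526446, -0.55803244],
       [-0.55004937, -0.09444227, -0.82977488]]), 't': array([ 0.05098043, -0.35433318,  1.28848795])}
side {'fx': 409.2329671203659, 'fy': 409.2329671203659, 'cx': 284.43962972277774, 'cy': 211.2950794625546, 'R': array([[ 0.92360789, -0.3829905 ,  0.01633199],
       [-0.20680367, -0.53368899, -0.82000506],
       [ 0.32277036,  0.75398563, -0.5721232 ]]), 't': array([-0.41277687,  0.15745397,  0.80677677])}
wrist {'fx': 337.4291571071188, 'fy': 337.4291571071188, 'cx': 279.3535292105718, 'cy': 209.64210597428067, 'R': array([[ 0.28585038,  0.95826854, -0.00331096],
       [ 0.92954257, -0.27643842,  0.24399266],
       [ 0.23289521, -0.07282307, -0.96977143]]), 't': array([-0.57339203, -0.02562969,  0.39222027])}
0.15 [-4.53532746e-01 -3.10813652e+00  2.72465631e-03] 0.09422079923036904
```

View pics/scene0.png

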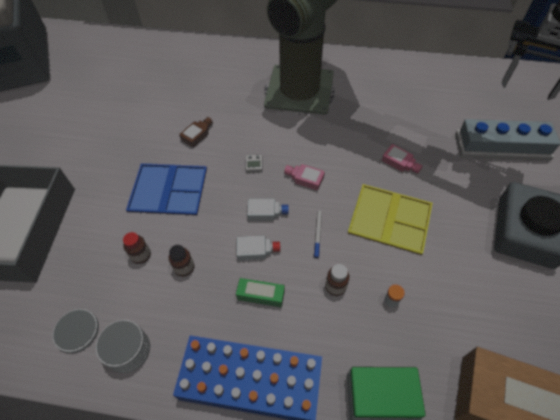

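View pics/side0.png

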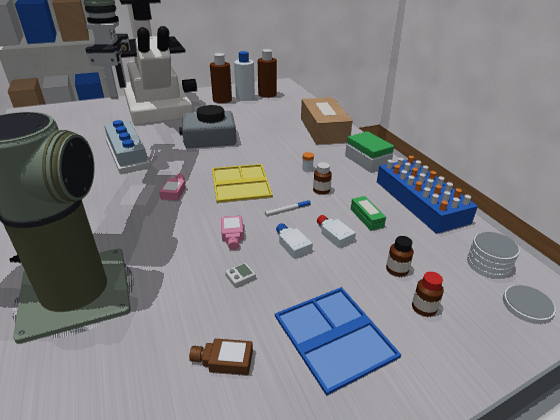

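View pics/wrist0.png

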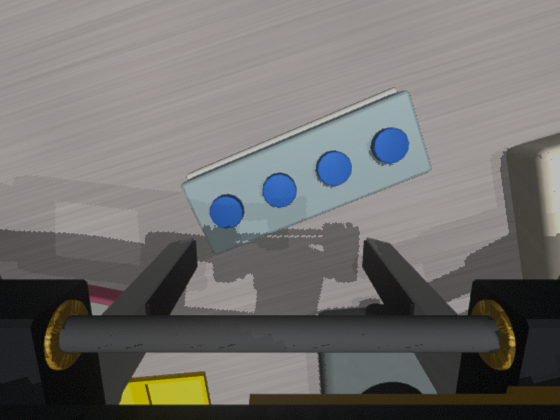

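```bash
python3 - <<'E'
import cv2
s=cv2.imread('pics/scene0.png'); d=cv2.imread('pics/side0.png')
def crop(im,x0,x1,y0,y1,k,n): cv2.imwrite(f'pics/{n}.png',cv2.resize(im[y0:y1,x0:x1],None,fx=k,fy=k,interpolation=cv2.INTER_CUBIC))
crop(s,110,310,150,310,4,'c1')
crop(s,270,450,150,310,4,'c2')
crop(d,150,400,150,270,3,'c3')
crop(d,260,460,180,395,2.75,'c4')
E
```

```text
(no output)
```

View pics/c1.png

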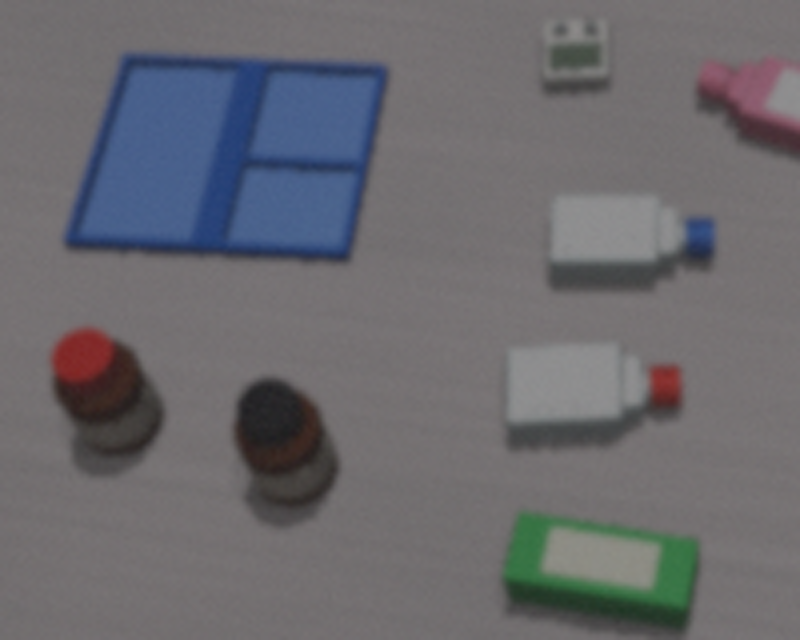

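View pics/c2.png

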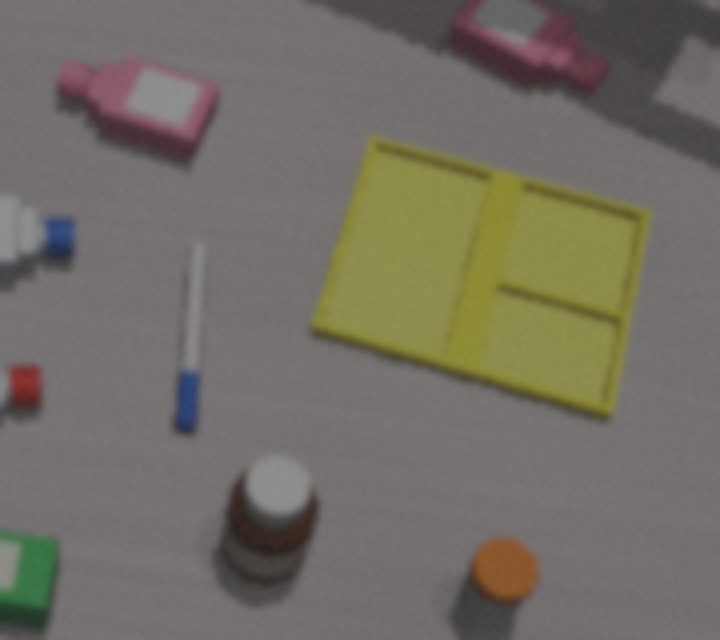

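View pics/c3.png

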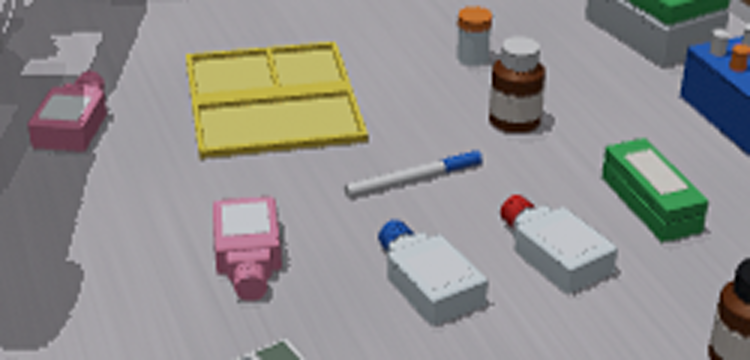

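View pics/c4.png

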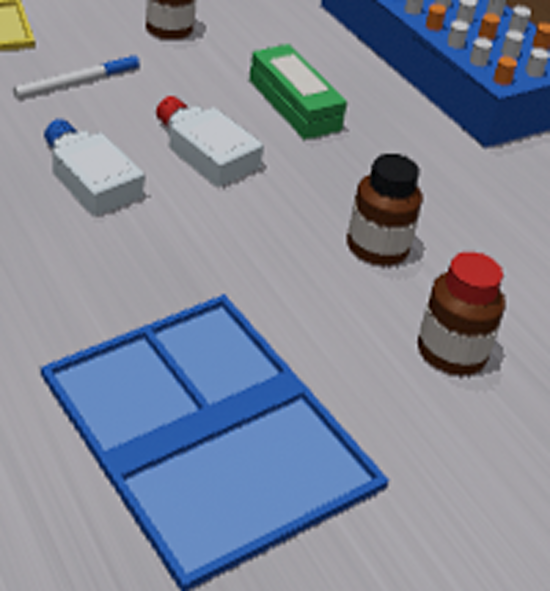

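```bash
cat > h.py <<'E'
import numpy as np, cv2
from scipy.optimize import least_squares
def proj(c,X):
    X=np.atleast_2d(X); p=X@c['R'].T+c['t']
    return np.c_[c['fx']*p[:,0]/p[:,2]+c['cx'], c['fy']*p[:,1]/p[:,2]+c['cy']]
def back(c,uv,z):
    uv=np.atleast_2d(np.asarray(uv,float)); d=np.c_[(uv[:,0]-c['cx'])/c['fx'],(uv[:,1]-c['cy'])/c['fy'],np.ones(len(uv))]@c['R']
    o=-c['R'].T@c['t']; return o+d*((z-o[2])/d[:,2])[:,None]
def fit(obs,x0):
    # obs: list of (calib, model pts Nx3 (z abs), uv Nx2) ; pose x,y,yaw
    def f(p):
        r=[]
        R=np.array([[np.cos(p[2]),-np.sin(p[2])],[np.sin(p[2]),np.cos(p[2])]])
        for c,M,uv in obs:
            M=np.asarray(M,float); W=np.c_[M[:,:2]@R.T+p[:2],M[:,2]]
            r.append((proj(c,W)-uv).ravel())
        return np.concatenate(r)
    s=least_squares(f,x0,loss='soft_l1',x_scale=[.01,.01,.05]); return s.x,np.abs(f(s.x)).reshape(-1,2)
E
cat > loc.py <<'E'
from h import *
from plant import arm
S=arm.get_calibration('scene');D=arm.get_calibration('side')
def un(uv,x0,y0,k): return (np.asarray(uv,float)+.5)/k-.5+[x0,y0]
tr=[[-.075,.089,.009],[.075,.089,.009],[.075,-.089,.009],[-.075,-.089,.009]]
fl=[[.016,.025,.027],[.016,-.025,.027],[-.05,-.025,.027],[-.05,.025,.027]]
bx=[[-.05,.02,.034],[.05,.02,.034],[.05,-.02,.034],[-.05,-.02,.034]]
def go(n,M,sc,sd,yaw):
    for nm,o in (('scene',[(S,M,sc)]),('side',[(D,M,sd)]),('both',[(S,M,sc),(D,M,sd)])):
        p,r=fit(o,[*back(S,np.mean(sc,0),.01)[0,:2],yaw]); print(n,nm,p.round(4),'res',r.max().round(2),r.mean().round(2))
go('blue',tr,un([(387,66),(350,257),(68,243),(124,55)],110,150,4),un([(42,370),(224,296),(387,482),(185,588)],260,180,2.75),0)
go('yellow',tr,un([(650,210),(610,413),(315,330),(374,138)],270,150,4),un([(188,52),(337,43),(367,138),(202,156)],150,150,3),0)
go('flask',fl,un([(658,195),(656,262),(549,262),(553,195)],110,150,4),un([(388,260),(440,233),(487,283),(437,303)],150,150,3),1.57)
go('box',bx,un([(520,513),(698,540),(690,607),(507,577)],110,150,4),un([(668,222),(605,150),(640,140),(706,207)],150,150,3),1.57)
im={n:cv2.imread(f'pics/{n}0.png') for n in('scene','side')}
def blob(n,uv,w,lo,hi):
    h=cv2.cvtColor(im[n],cv2.COLOR_BGR2HSV); m=cv2.inRange(h,np.array(lo),np.array(hi)); k,l,st,ce=cv2.connectedComponentsWithStats(m)
    i=min(range(1,k),key=lambda i:np.hypot(*(ce[i]-uv))-.3*st[i][4]**.5); return ce[i],st[i]
for n,c,uv in(('scene',S,(395,293)),('side',D,(308,155))): print('pot',n,*(blob(n,uv,0,(5,150,60),(22,255,255))),)
for n,c,uv in(('scene',S,(131,239)),('side',D,(432,280))): print('red',n,*(blob(n,uv,0,(172,150,60),(180,255,255))),)
E
python3 loc.py
```

```text
blue scene [ 0.4274 -0.2811  0.1017] res 0.73 0.26
blue side [ 0.4241 -0.287   0.0994] res 1.32 0.45
blue both [ 0.4251 -0.285   0.0988] res 1.97 0.95
yellow scene [ 0.4302  0.2842 -0.1765] res 1.23 0.55
yellow side [ 0.4283  0.2737 -0.1904] res 1.14 0.59
yellow both [ 0.4305  0.2827 -0.1825] res 2.54 0.87
flask scene [ 0.4584 -0.015   1.7209] res 0.41 0.27
flask side [ 0.4537 -0.0233  1.7671] res 1.7 0.75
flask both [ 0.457  -0.0168  1.7405] res 3.26 1.0
box scene [0.673  0.0082 1.565 ] res 1.08 0.56
box side [ 0.664  -0.0043  1.5715] res 1.48 0.83
box both [0.672  0.007  1.5672] res 4.87 1.37
pot scene [395.50314465 292.37735849] [389 286  14  14 159]
pot side [307.875      155.90277778] [303 152  11   8  72]
red scene [130. 237.] [130 237   1   1   1]
red side [428. 285.] [428 285   1   1   1]
```

```bash
cat >> h.py <<'E'
from scipy.spatial.transform import Rotation as Ro
def down(a):
    # tool z down; tool y (jaw) axis at world angle a (mod pi)
    y=np.array([np.cos(a),np.sin(a),0]); z=np.array([0,0,-1.]); x=np.cross(y,z)
    return Ro.from_matrix(np.c_[x,y,z]).as_rotvec()
E
python3 - <<'E'
from h import *
from plant import arm
c=arm.get_calibration('wrist'); T=Ro.from_rotvec(arm.read_tool_rot()).as_matrix(); p=np.array(arm.read_tcp_pos())
print('cam in tool',T.T@(-c['R'].T@c['t']-p)); print('cam axes in tool\n',(c['R']@T).round(3))
print('jaw y world',T[:,1])
for pos in ([.42,0.12,.38],[.42,-.12,.38],[.5,0,.42]):
  for a in (0,np.pi/2,-np.pi/2,np.pi):
    q=arm.ik(pos,down(a)); print(pos,a,None if q is None else np.round(q,2))
E
```

```text
cam in tool [ 7.07419135e-02  5.23915948e-05 -1.94600995e-01]
cam axes in tool
 [[-0.     1.     0.001]
 [-0.97   0.    -0.244]
 [-0.244 -0.001  0.97 ]]
jaw y world [ 0.28575086  0.95830226 -0.00179465]
[0.42, 0.12, 0.38] 0 [ 0.08 -0.18  1.55 -0.    1.77  0.08]
[0.42, 0.12, 0.38] 1.5707963267948966 [ 0.08 -0.18  1.55 -0.    1.77 -1.49]
[0.42, 0.12, 0.38] -1.5707963267948966 [ 0.08 -0.18  1.55 -0.    1.77  1.65]
[0.42, 0.12, 0.38] 3.141592653589793 None
[0.42, -0.12, 0.38] 0 [-0.48 -0.18  1.55 -0.    1.77 -0.48]
[0.42, -0.12, 0.38] 1.5707963267948966 [-0.48 -0.18  1.55  0.    1.77 -2.05]
[0.42, -0.12, 0.38] -1.5707963267948966 [-0.48 -0.18  1.55 -0.    1.77  1.09]
[0.42, -0.12, 0.38] 3.141592653589793 [-0.48 -0.18  1.55  0.    1.77  2.66]
[0.5, 0, 0.42] 0 [-0.17 -0.03  1.34 -0.    1.83 -0.17]
[0.5, 0, 0.42] 1.5707963267948966 [-0.17 -0.03  1.34  0.    1.83 -1.74]
[0.5, 0, 0.42] -1.5707963267948966 [-0.17 -0.03  1.34 -0.    1.83  1.4 ]
[0.5, 0, 0.42] 3.141592653589793 None
```

```bash
cat > ov.py <<'E'
from h import *
from plant import arm
import pickle
for i,pos in enumerate(([.45,.16,.33],[.45,-.16,.33])):
    arm.move_to(pos,down(-np.pi/2)); arm.sleep(.3)
    c=arm.get_calibration('wrist'); im=arm.camera('wrist'); cv2.imwrite(f'pics/w{i+1}.png',im[:,:,::-1]); pickle.dump(c,open(f'w{i+1}.pkl','wb')); print(arm.read_time_s(),arm.read_tcp_pos())
E
python3 ov.py
```

```text
2.3333 [0.44989632 0.16033172 0.32987789]
3.9 [ 0.45021725 -0.15934391  0.33005244]
```

View pics/w1.png

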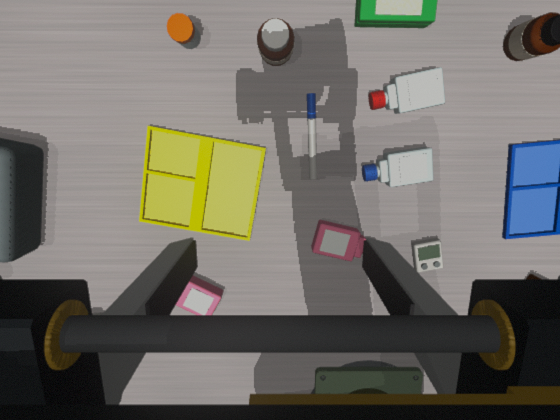

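View pics/w2.png

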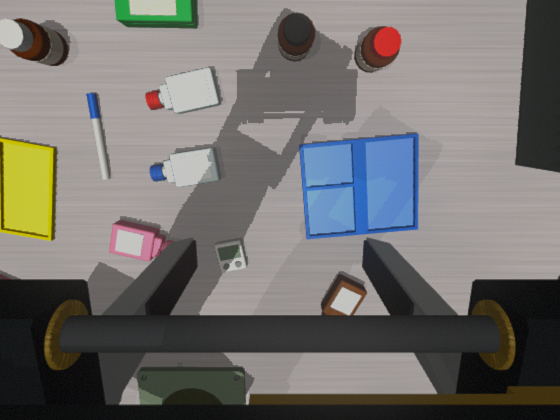

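```bash
python3 - <<'E'
import cv2
a=cv2.imread('pics/w1.png'); d=cv2.imread('pics/w2.png')
def crop(im,x0,x1,y0,y1,k,n): cv2.imwrite(f'pics/{n}.png',cv2.resize(im[y0:y1,x0:x1],None,fx=k,fy=k,interpolation=cv2.INTER_CUBIC))
crop(a,130,300,0,250,2.4*1,'d0')
crop(a,130,280,110,250,4,'d1')
crop(a,350,450,0,200,3,'d2')
crop(d,110,230,0,200,3,'d3')
crop(d,270,430,0,250,2.4,'d4')
E
```

```text
(no output)
```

View pics/d1.png

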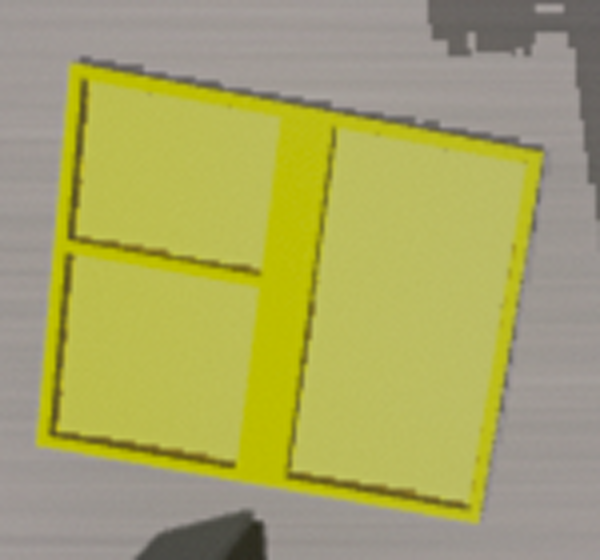

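View pics/d2.png

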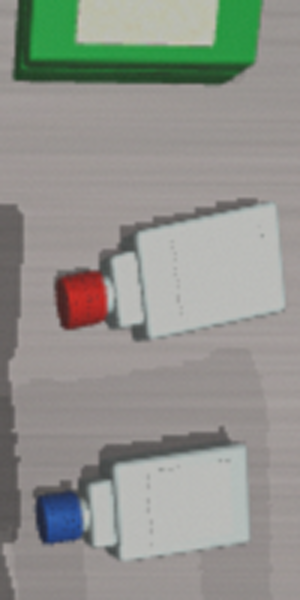

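View pics/d3.png

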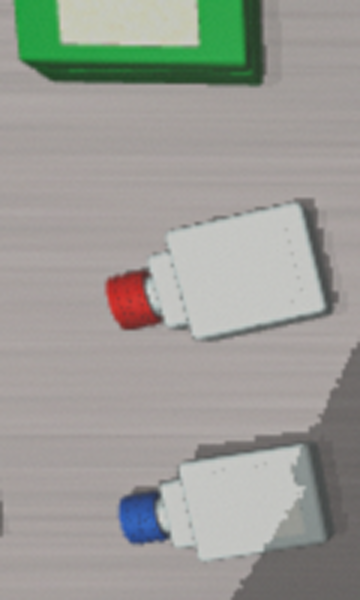

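View pics/d4.png

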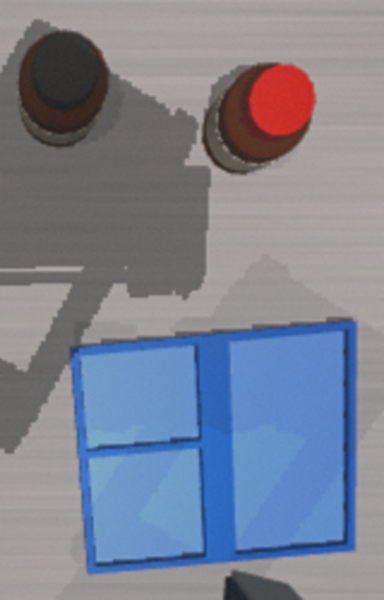

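View pics/d0.png

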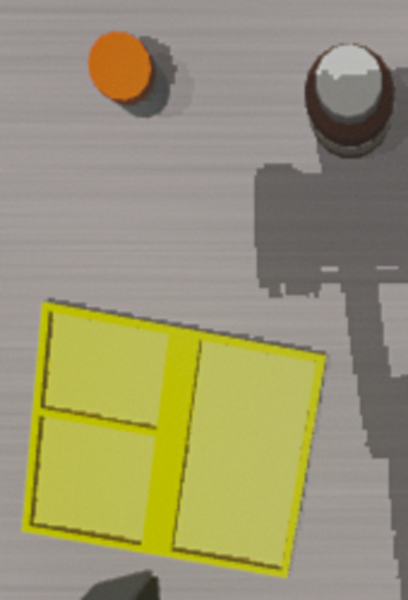

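```bash
cat > loc2.py <<'E'
from h import *
import pickle
from plant import arm
S=arm.get_calibration('scene');D=arm.get_calibration('side')
A,B=[pickle.load(open(f'w{i}.pkl','rb')) for i in(1,2)]
def un(uv,x0,y0,k): return (np.asarray(uv,float)+.5)/k-.5+[x0,y0]
tr=[[-.075,.089,.009],[.075,.089,.009],[.075,-.089,.009],[-.075,-.089,.009]]
fl=[[.016,.025,.027],[.016,-.025,.027],[-.05,-.025,.027],[-.05,.025,.027]]
def go(n,*o,x0):
    p,r=fit(list(o),x0); print(n,p.round(4),'res',r.max().round(2),r.mean().round(2))
go('blue',(B,tr,un([(88,573),(72,348),(355,320),(355,549)],270,0,2.4)),x0=[.425,-.28,.1])
go('yellow',(A,tr,un([(37,445),(74,62),(543,150),(478,522)],130,110,4)),x0=[.425,.28,-.18])
fa=(A,fl,un([(120,557),(113,466),(245,447),(248,542)],350,0,3)); fb=(B,fl,un([(201,558),(180,467),(305,447),(327,540)],110,0,3))
for n,o in(('fA',[fa]),('fB',[fb]),('fAB',[fa,fb])): go(n,*o,x0=[.457,-.017,1.74])
def pt(n,z,*cu):
    print(n,[back(c,u,z)[0,:2].round(4) for c,u in cu])
u=un
pt('white',.08,(A,u([(348,80)],130,0,2.4)),(S,u([(278,485)],270,150,4)),(D,u([(521,49)],150,150,3)),(B,[[14,34]]))
pt('pot',.05,(A,u([(120,67)],130,0,2.4)),(S,u([(505,570)],270,150,4)),(D,u([(475,17)],150,150,3)))
pt('red',.08,(B,u([(282,100)],270,0,2.4)),(S,u([(83,355)],110,150,4)),(D,u([(476,272)],260,180,2.75)))
pt('black',.08,(B,u([(66,70)],270,0,2.4)),(S,u([(269,408)],110,150,4)),(D,u([(397,168)],260,180,2.75)))
print('box corners A',back(A,u([(28,63),(245,65)],350,0,3),.034)[:,:2].round(4),'B',back(B,u([(20,62),(247,66)],110,0,3),.034)[:,:2].round(4))
E
python3 loc2.py
```

```text
blue [ 0.4261 -0.2852  0.0963] res 0.63 0.27
yellow [ 0.4297  0.2815 -0.1841] res 0.78 0.28
fA [ 0.4564 -0.0162  1.7177] res 2.19 1.02
fB [ 0.4563 -0.0171  1.7432] res 2.26 1.15
fAB [ 0.4562 -0.0167  1.7301] res 2.39 1.1
white [array([0.6269, 0.1656]), array([0.627 , 0.1667]), array([0.6208, 0.1552]), array([0.6259, 0.1591])]
pot [array([0.6403, 0.2872]), array([0.6426, 0.2885]), array([0.6355, 0.2775])]
red [array([ 0.6186, -0.2897]), array([ 0.6194, -0.2868]), array([ 0.6136, -0.2931])]
black [array([ 0.6321, -0.1808]), array([ 0.6351, -0.1773]), array([ 0.6307, -0.1838])]
box corners A [[ 0.6529  0.0553]
 [ 0.6523 -0.0398]] B [[ 0.6534  0.0547]
 [ 0.652  -0.0446]]
```

```bash
cat >> h.py <<'E'
def best(arm,pos,a):
    q0=np.array(arm.read_q()); o=[]
    for k in (-1,0,1):
        r=down(a+k*np.pi); q=arm.ik(pos,r)
        if q is not None and abs(q[5])<2.7: o.append((np.abs(np.array(q)-q0).max()+.15*abs(q[5]),k,r,q))
    return min(o,key=lambda t:t[0])
def shot(arm,n,cam='wrist',pts=None,crop=None,k=1):
    c=arm.get_calibration(cam); im=arm.camera(cam)[:,:,::-1].copy()
    if pts is not None:
        for p in proj(c,pts): cv2.circle(im,tuple(int(round(v)) for v in p),2,(255,0,255),-1)
    if crop: x0,x1,y0,y1=crop; im=im[y0:y1,x0:x1]
    cv2.imwrite(f'pics/{n}.png',cv2.resize(im,None,fx=k,fy=k,interpolation=cv2.INTER_CUBIC) if k!=1 else im)
def body(p,M):
    M=np.asarray(M,float); c,s=np.cos(p[2]),np.sin(p[2]); return np.c_[M[:,:2]@np.array([[c,s],[-s,c]])+p[:2],M[:,2]]
YEL=(.4297,.2815,-.1841); BLU=(.4261,-.2852,.0963)
def hover(arm,xy,a,z=.2):
    b=best(arm,[*xy,z],a); arm.move_to([*xy,z],b[2])
def take(arm,xy,z,f=15,zu=.2):
    arm.move_l([*xy,z+.03],speed=.2); arm.move_l([*xy,z],speed=.06); arm.grasp(f); w=arm.read_width()
    arm.move_l([*xy,zu],speed=.15); print('grasp width',w,'after lift',arm.read_width(),'F',np.round(arm.read_ft_force(),2),'t',arm.read_time_s())
def put(arm,xy,a,z,zu=.2):
    b=best(arm,[*xy,zu],a); arm.move_to([*xy,zu],b[2])
    arm.move_l([*xy,z+.03],speed=.15); arm.move_l([*xy,z],speed=.04); arm.sleep(.2); print('F down',np.round(arm.read_ft_force(),2),arm.read_width())
    arm.open_gripper(); arm.move_l([*xy,z+.04],speed=.08); arm.move_l([*xy,zu],speed=.2); print('t',arm.read_time_s())
E
python3 - <<'E'
from h import *
from plant import arm
S=arm.get_calibration('scene')
print('rack',back(S,[(192,340),(322,357)],.05)[:,:2].round(3),back(S,[(192,340),(322,357)],.08)[:,:2].round(3))
xy=(.4563,-.0167)
hover(arm,xy,1.73+np.pi/2,.15); arm.sleep(.2)
fl=[[.016,.025,.027],[.016,-.025,.027],[-.05,-.025,.027],[-.05,.025,.027],[.05,0,.0135],[0,0,.027]]
c=arm.get_calibration('wrist')
print(proj(c,body((*xy,1.73),fl)).round(0)); print(arm.read_q(),arm.read_tcp_pos())
shot(arm,'h1',pts=body((*xy,1.73),fl))
E
```

```text
rack [[ 0.803 -0.102]
 [ 0.796  0.151]] [[ 0.81  -0.094]
 [ 0.803  0.15 ]]
[[253. 183.]
 [305. 183.]
 [304. 248.]
 [254. 248.]
 [279. 146.]
 [279. 199.]]
[-2.27250879e-01 -9.60347806e-03  1.86564771e+00 -7.69556840e-05
  1.28413516e+00 -3.85435205e-01] [ 0.45693581 -0.01721654  0.15066166]
```

View pics/h1.png

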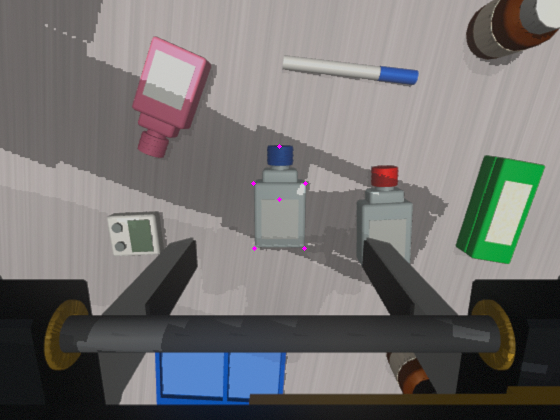

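The blue-capped flask is at (279,199), under the projected corners. The other candidates are the red-capped flask at (385,215), the pink one at (170,85) and the brown one, none of which is wanted. The fit is good, so I'll pick it.

```bash
python3 - <<'E'
from h import *
from plant import arm
take(arm,(.4563,-.0167),.0325)
t=body(YEL,[[0,-.047,0]])[0]
put(arm,t[:2],YEL[2]+np.pi/2,.0325+.0040)
hover(arm,(.6268,.166),0,.2); arm.sleep(.2)
shot(arm,'h2',pts=[[.6268,.166,.08],[.6268-.017,.166,.08],[.6268+.017,.166,.08]])
shot(arm,'s2','scene',crop=(270,470,130,310),k=3.5)
E
```

```text
grasp width 0.0002388475673566478 after lift 0.0007275690089545562 F [0.76 0.8  0.77] t 9.3667
F down [-0.04 -0.96  0.97] 0.0001656312117230054
t 15.375
```

View pics/h2.png

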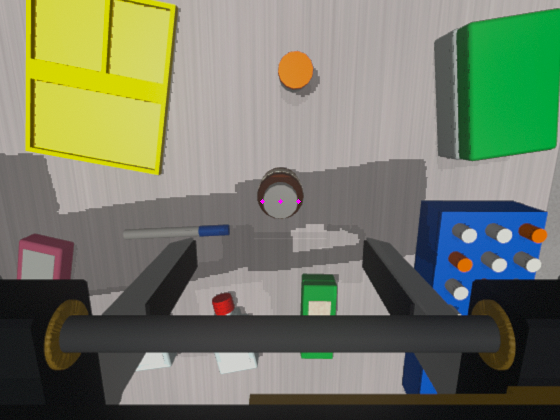

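View pics/s2.png

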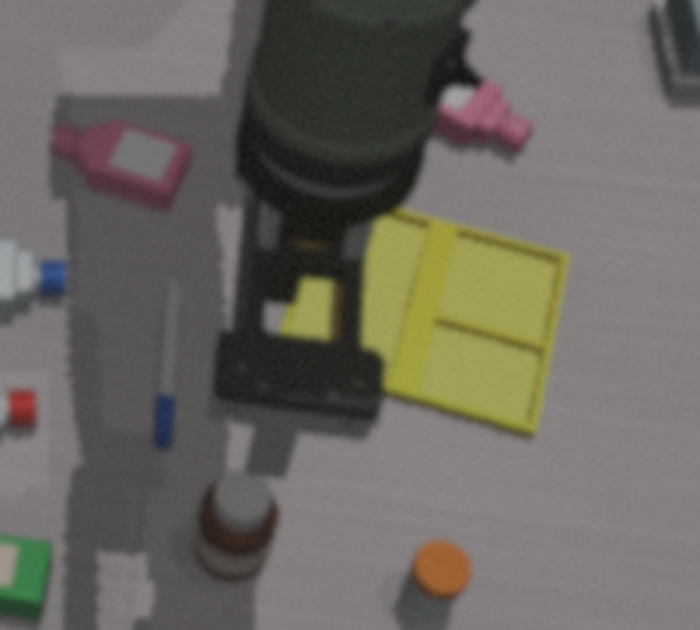

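The grasp closed on nothing (width 0): the flask was missed and is still near its place at about (290,208) in the scene view. I'll look before trying again.

```bash
python3 - <<'E'
from h import *
from plant import arm
xy=(.4563,-.0167)
print(arm.read_width(), arm.read_tcp_pos())
hover(arm,xy,1.73+np.pi/2,.15); arm.sleep(.2)
fl=[[.016,.025,.027],[.016,-.025,.027],[-.05,-.025,.027],[-.05,.025,.027],[.05,0,.0135],[0,0,.027]]
shot(arm,'h3',pts=body((*xy,1.73),fl)); shot(arm,'s3','side'); print(arm.read_time_s(),arm.read_width())
E
```

```text
0.09414562169532024 [0.62642259 0.16649693 0.20038741]
18.0667 0.09455575736916907
```

View pics/h3.png

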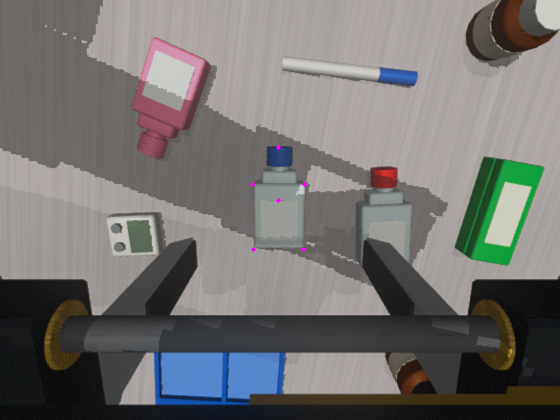

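View pics/s3.png

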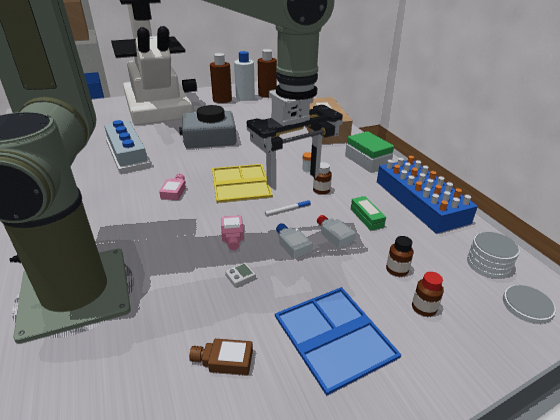

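```bash
python3 - <<'E'
from h import *
from plant import arm
xy=(.4563,-.0167)
arm.move_l([*xy,.0625],speed=.2); arm.move_l([*xy,.0325],speed=.06)
print(arm.read_tcp_pos(),arm.read_width(),arm.read_ft_force()); shot(arm,'s4','side',crop=(180,400,100,300),k=3.5)
shot(arm,'h4'); print(arm.read_time_s())
E
```

```text
[ 0.45612628 -0.01665774  0.03224544] 0.09382479281800954 [ 0.07937543 -0.80974646 -1.05082986]
19.4083
```

View pics/s4.png

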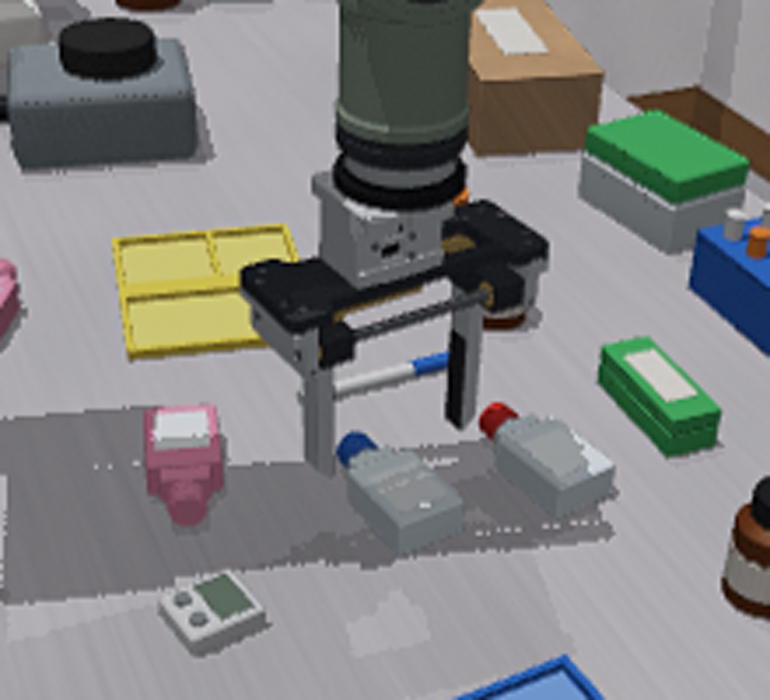

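View pics/h4.png

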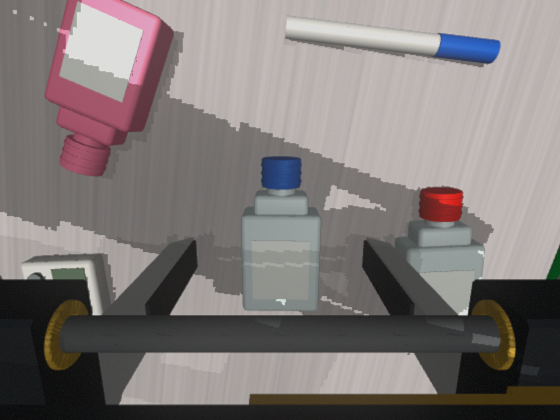

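```bash
python3 - <<'E'
from h import *
from plant import arm
D=arm.get_calibration('side'); W=arm.get_calibration('wrist')
p=np.array(arm.read_tcp_pos()); T=Ro.from_rotvec(arm.read_tool_rot()).as_matrix()
print(T.round(3))
for z in (0.022,0,-.03):
  P=[p+T@[0,s*.047,z] for s in(-1,1)]
  print(z,'side crop',((proj(D,P)-[180,100])*3.5).round(0).tolist(),'wrist',proj(W,P).round(0).tolist())
fl=[[.016,.025,.027],[.016,-.025,.027],[-.05,-.025,.027],[-.05,.025,.027],[.05,0,.0135],[0,0,.027]]
B=body((.4563,-.0167,1.73),fl)
print('flask side crop',((proj(D,B)-[180,100])*3.5).round(0).tolist(),'wrist',proj(W,B).round(0).tolist())
shot(arm,'sc4','scene',crop=(190,400,120,290),k=3.5)
E
```

```text
[[-0.159  0.987  0.001]
 [ 0.987  0.159 -0.   ]
 [-0.     0.001 -1.   ]]
0.022 side crop [[327.0, 510.0], [449.0, 464.0]] wrist [[210.0, 232.0], [350.0, 232.0]]
0 side crop [[327.0, 483.0], [450.0, 437.0]] wrist [[203.0, 244.0], [357.0, 244.0]]
-0.03 side crop [[327.0, 445.0], [453.0, 400.0]] wrist [[190.0, 263.0], [370.0, 263.0]]
flask side crop [[344.0, 466.0], [408.0, 442.0], [466.0, 496.0], [399.0, 523.0], [349.0, 443.0], [390.0, 467.0]] wrist [[239.0, 216.0], [320.0, 216.0], [317.0, 312.0], [242.0, 312.0], [279.0, 158.0], [279.0, 240.0]]
```

View pics/sc4.png

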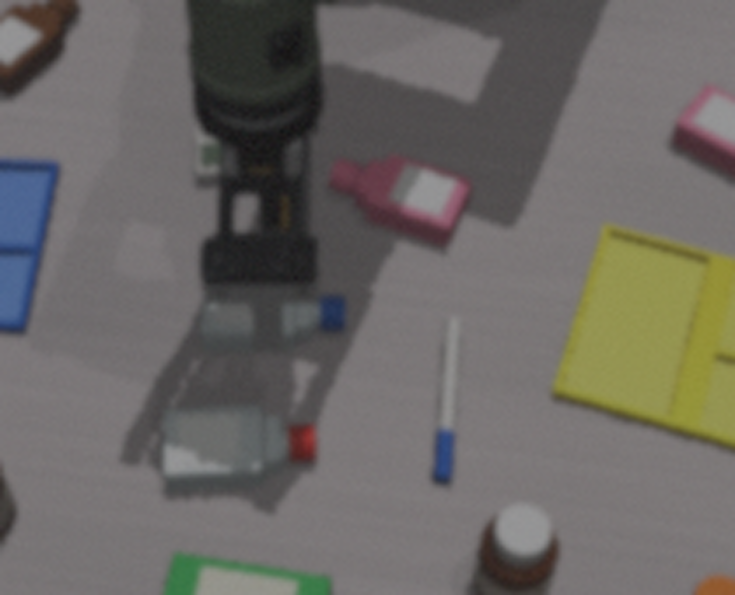

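```bash
python3 - <<'E'
import cv2
a=cv2.imread('pics/h4.png')
cv2.imwrite('pics/e1.png',cv2.convertScaleAbs(cv2.resize(a[190:420,60:500],None,fx=1.8,fy=1.8,interpolation=cv2.INTER_CUBIC),alpha=1.8,beta=20))
a=cv2.imread('pics/s4.png')
cv2.imwrite('pics/e2.png',cv2.convertScaleAbs(cv2.resize(a[200:600,220:640],None,fx=1.45,fy=1.45),alpha=1.2))
E
```

View pics/e1.png

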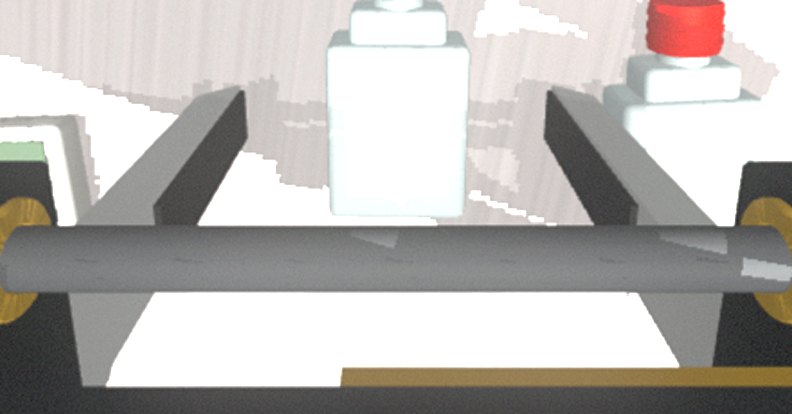

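View pics/e2.png

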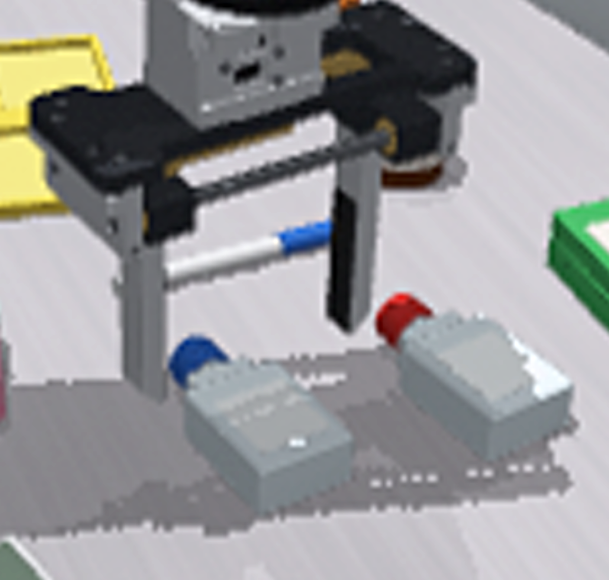

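In the wrist picture the fingertips end near (197,241) and (365,241). Both that and the side view put them well above the flask, roughly 30 mm higher than the stated tip position. I'll feel for the bench in small steps.

```bash
python3 - <<'E'
from h import *
from plant import arm
xy=(.4563,-.0167)
f0=np.array(arm.read_ft_force()); z=.0325
while z>-.012:
    z-=.003
    try: arm.move_l([*xy,z],speed=.05)
    except arm.MotionError as e: print('ME',e); break
    arm.sleep(.05); f=np.array(arm.read_ft_force())-f0
    print(round(z,4),arm.read_tcp_pos().round(4),f.round(1))
    if abs(f[2])>4: break
shot(arm,'s5','side',crop=(180,400,100,300),k=3.5); shot(arm,'h5'); print(arm.read_time_s())
E
```

```text
0.0295 [ 0.4562 -0.0167  0.0294] [-0.4 -0.4 -0.8]
0.0265 [ 0.4562 -0.0167  0.0264] [-1.1  0.6 -0.5]
0.0235 [ 0.4561 -0.0167  0.0233] [-1.3  1.1 -1.1]
0.0205 [ 0.4562 -0.0166  0.0204] [-0.3  1.4 -1.3]
0.0175 [ 0.4562 -0.0167  0.0174] [-0.6  0.4 -0.7]
0.0145 [ 0.4561 -0.0167  0.0143] [-0.6  0.1 -0.5]
0.0115 [ 0.4562 -0.0167  0.0114] [-0.2  0.6 -0.4]
0.0085 [ 0.4562 -0.0167  0.0084] [-0.4  0.6 -0.4]
0.0055 [ 0.4562 -0.0167  0.0054] [-0.7  0.5 -0.5]
0.0025 [ 0.4562 -0.0167  0.0024] [-0.1  0.2 -0.1]
-0.0005 [ 0.4561 -0.0167 -0.0006] [-0.3  0.6 -0.6]
-0.0035 [ 0.4562 -0.0167 -0.0036] [ 0.2  0.3 -1. ]
-0.0065 [ 0.4562 -0.0167 -0.0066] [-0.5  0.1 -0.8]
-0.0095 [ 0.4562 -0.0167 -0.0096] [-0.9  1.2 -0.4]
-0.0125 [ 0.4562 -0.0167 -0.0126] [-0.3  0.5 -0.1]
24.0583
```

View pics/s5.png

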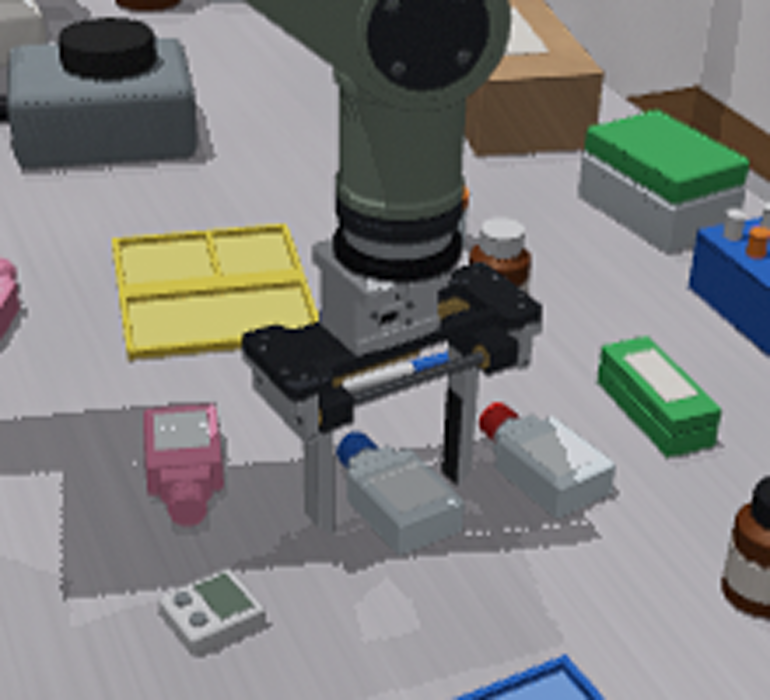

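View pics/h5.png

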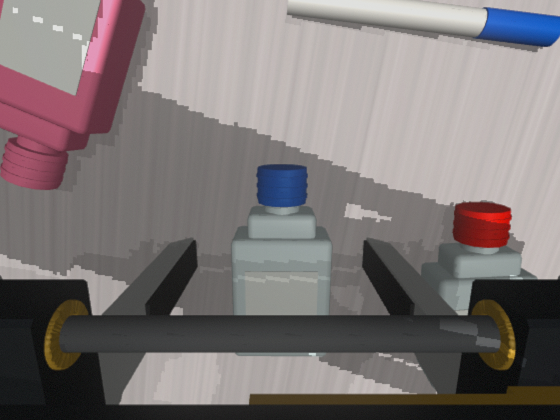

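```bash
python3 - <<'E'
from h import *
from plant import arm
xy=(.4563,-.0167)
f0=np.mean([arm.read_ft_force() for _ in range(3)],0); z=-.0126
while z>-.045:
    z-=.0015
    try: arm.move_l([*xy,z],speed=.05)
    except arm.MotionError as e: print('ME',e); break
    arm.sleep(.05); f=np.array(arm.read_ft_force())-f0
    print(round(z,4),arm.read_tcp_pos()[2].round(4),f.round(1))
    if abs(f[2])>3.5: break
print(arm.read_time_s())
E
```

```text
-0.0141 -0.014 [-0.4  0.4  0.6]
-0.0156 -0.0141 [-4.4  0.7 13. ]
24.6583
```

Contact came at TCP z ≈ -0.014. The tips are therefore 14 mm behind the reported TCP, not 22 mm ahead, so the tool frame is 36 mm off along z. I'll use tip heights from this measurement and check the width after each grasp.

```bash
cat >> h.py <<'E'
K=-.014
E
python3 - <<'E'
from h import *
from plant import arm
xy=(.4568,-.0197)
arm.move_l([*xy,.0105+K],speed=.06); arm.grasp(15); print(arm.read_width())
E
```

```text
0.04990750247377849
```

```bash
python3 - <<'E'
from h import *
from plant import arm
xy=(.4568,-.0197)
arm.move_l([*xy,.15],speed=.15); print(arm.read_width(),arm.read_ft_force().round(2))
w=arm.read_width()
if w<.045: raise SystemExit
t=body(YEL,[[0,-.047,0]])[0]; z=.0105+K+.004
b=best(arm,[*t[:2],.15],YEL[2]+np.pi/2); arm.move_to([*t[:2],.15],b[2])
arm.move_l([*t[:2],.04],speed=.2); arm.sleep(.1)
shot(arm,'h6'); print(arm.read_width(),arm.read_time_s(),b[1:])
E
```

```text
0.05007091481438535 [0.67 0.02 0.25]
0.04973126213129256 28.8 (0, array([0.28877539, 3.12829237, 0.        ]), array([ 0.32988423,  0.04784207,  1.80855913,  0.        ,  1.28519146,
       -1.05681209]))
```

View pics/h6.png

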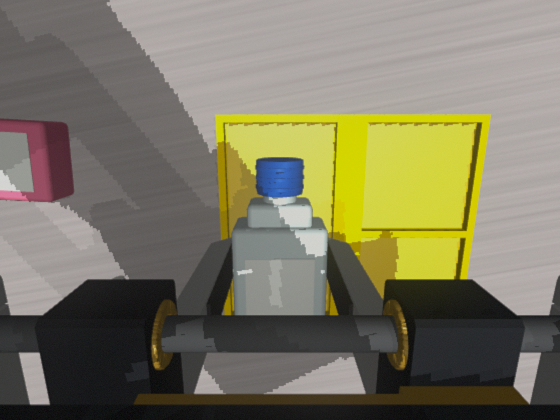

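Flask held and square with the long recess, which spans columns 227–335; the flask is centred at 280. Placing it.

```bash
python3 - <<'E'
from h import *
from plant import arm
t=body(YEL,[[0,-.047,0]])[0]; z=.0105+K+.004
arm.move_l([*t[:2],z],speed=.05); arm.sleep(.2); print(arm.read_tcp_pos()[2],arm.read_ft_force().round(2))
arm.open_gripper(); arm.move_l([*t[:2],z+.04],speed=.08); arm.move_l([*t[:2],.16],speed=.2)
xy=(.6268,.166)
hover(arm,xy,0,.16); arm.sleep(.2)
shot(arm,'h7',pts=[[xy[0],xy[1],.08],[xy[0]-.017,xy[1],.08],[xy[0]+.017,xy[1],.08],[xy[0],xy[1]-.017,.08]])
shot(arm,'s7','side',crop=(180,400,120,300),k=3.5); print(arm.read_time_s())
E
```

```text
0.0007848411657541757 [-0.32  0.15 -0.04]
33.5667
```

View pics/h7.png

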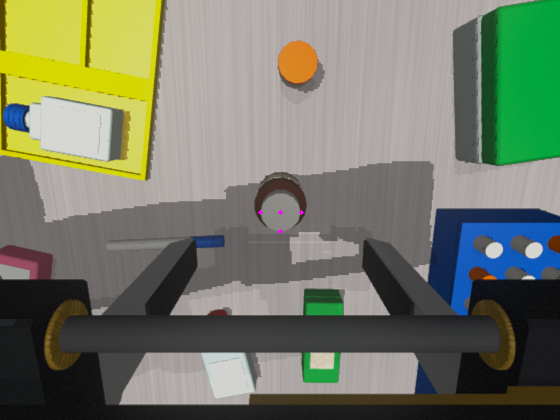

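View pics/s7.png

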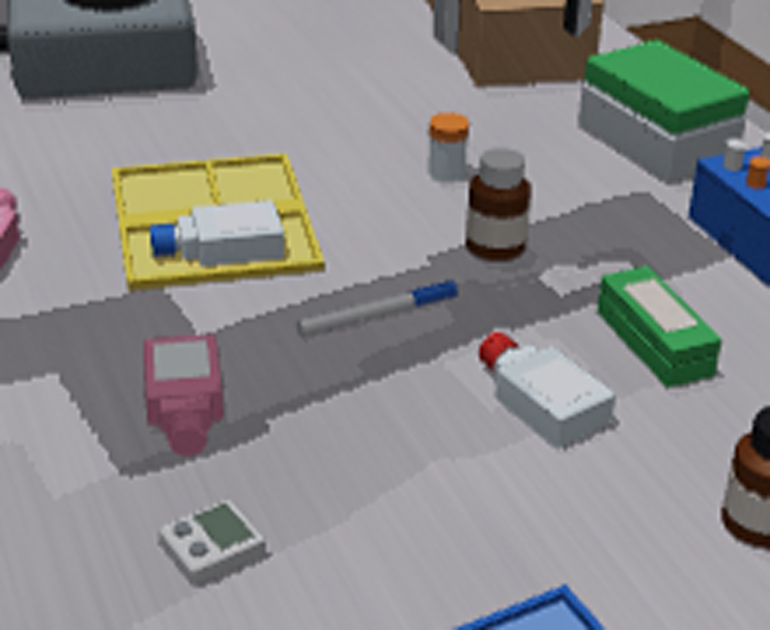

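Flask lies flat in the yellow long recess; white-capped bottle cap at (280,211) matches the projection. Pick bottle.

```bash
cat >> h.py <<'E'
def job(arm,xy,tip,wmin,txy,a,zu=.16,f=15):
    z=tip+K
    arm.move_l([*xy,z+.03],speed=.2); arm.move_l([*xy,z],speed=.08); arm.grasp(f); w=arm.read_width(); print('w',w)
    if w<wmin: print('MISS'); raise SystemExit
    arm.move_l([*xy,zu],speed=.2); w=arm.read_width(); print('lifted w',w)
    if w<wmin: print('LOST'); raise SystemExit
    b=best(arm,[*txy,zu],a); arm.move_to([*txy,zu],b[2])
    arm.move_l([*txy,z+.03],speed=.2); arm.move_l([*txy,z+.004],speed=.05); arm.sleep(.2)
    print('down w',arm.read_width(),arm.read_tcp_pos().round(4),arm.read_ft_force().round(1))
    arm.open_gripper(); arm.move_l([*txy,z+.04],speed=.1); arm.move_l([*txy,zu],speed=.25); print('t',arm.read_time_s())
E
python3 - <<'E'
from h import *
from plant import arm
t=body(YEL,[[-.033,.047,0]])[0]
job(arm,(.6268,.166),.021,.044,t[:2],YEL[2])
xy=(.673,.0065); yaw=np.pi/2-.01
hover(arm,xy,yaw+np.pi/2,.16); arm.sleep(.2)
shot(arm,'h8',pts=body((*xy,yaw),[[.05,.02,.034],[.05,-.02,.034],[-.05,-.02,.034],[-.05,.02,.034]]))
shot(arm,'s8','side',crop=(180,400,120,300),k=3.5); print(arm.read_time_s())
E
```

```text
w 0.04733634823513029
lifted w 0.04765054870896906
down w 0.047342892530720514 [0.4059 0.3338 0.0111] [-0.3 -0.  -0.7]
t 41.225
43.0833
```

View pics/h8.png

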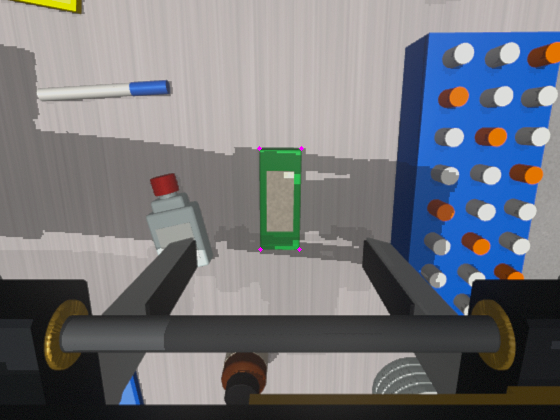

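View pics/s8.png

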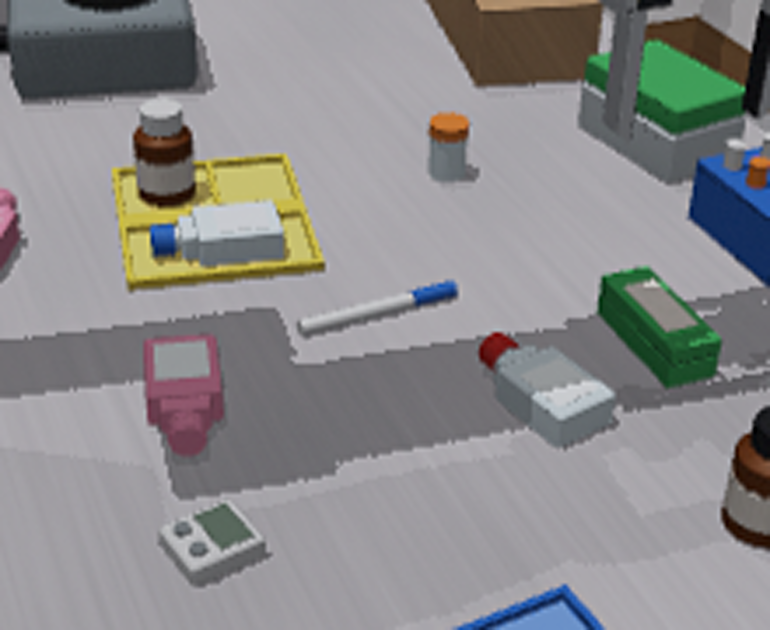

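Bottle upright in the yellow square recess; slide box at (280,199) fits projected corners. The red-capped flask's edge at (205,240) is clear of the finger.

```bash
python3 - <<'E'
from h import *
from plant import arm
t=body(BLU,[[0,-.047,0]])[0]
job(arm,(.673,.0065),.0105,.036,t[:2],BLU[2]+np.pi/2)
xy=(.6188,-.2885)
hover(arm,xy,0,.16); arm.sleep(.2)
shot(arm,'h9',pts=[[xy[0],xy[1],.08],[xy[0]-.017,xy[1],.08],[xy[0]+.017,xy[1],.08],[xy[0],xy[1]-.017,.08]])
shot(arm,'s9','side'); print(arm.read_time_s())
E
```

```text
w 0.03983252883877422
lifted w 0.04017745831951031
down w 0.040028454973770417 [ 0.4307 -0.3321  0.0006] [ 0.7 -0.1 -0.8]
t 51.6
53.025
```

View pics/h9.png

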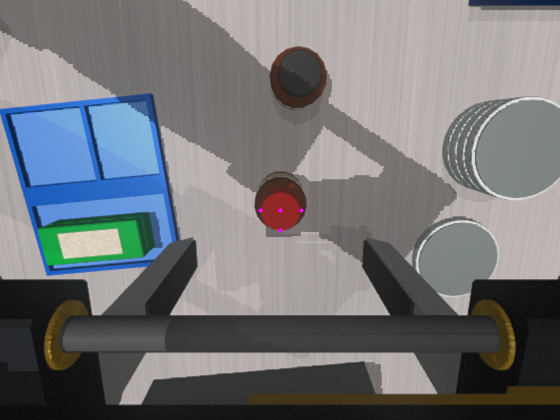

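View pics/s9.png

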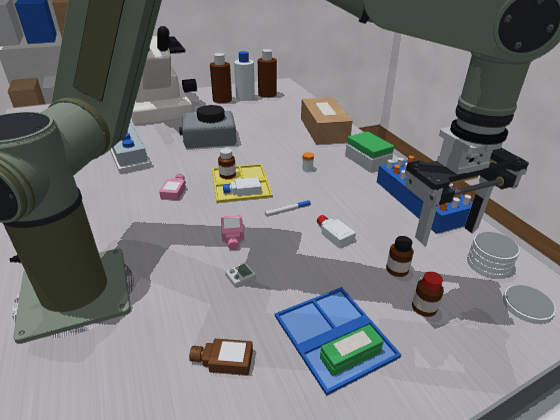

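Slide box lies in the blue long recess; red-capped bottle at (280,210) matches, black one at (300,72) stays.

```bash
python3 - <<'E'
from h import *
from plant import arm
t=body(BLU,[[-.033,.047,0]])[0]
job(arm,(.6188,-.2885),.021,.044,t[:2],BLU[2])
shot(arm,'h10')
xy=(.6406,.2875)
hover(arm,xy,0,.16); arm.sleep(.2)
shot(arm,'h11',pts=[[xy[0],xy[1],.05],[xy[0]-.017,xy[1],.05],[xy[0]+.017,xy[1],.05],[xy[0],xy[1]-.017,.05]])
shot(arm,'s11','side'); print(arm.read_time_s())
E
```

```text
w 0.04745877964623634
lifted w 0.04768484292706654
down w 0.04762667654156915 [ 0.3888 -0.2417  0.0111] [ 0.2  0.4 -1.6]
t 60.5417
62.9917
```

View pics/h11.png

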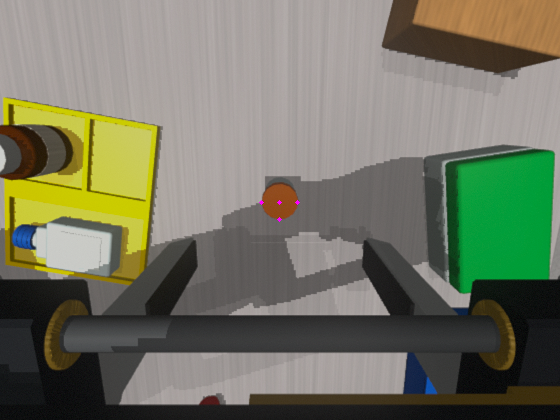

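View pics/s11.png

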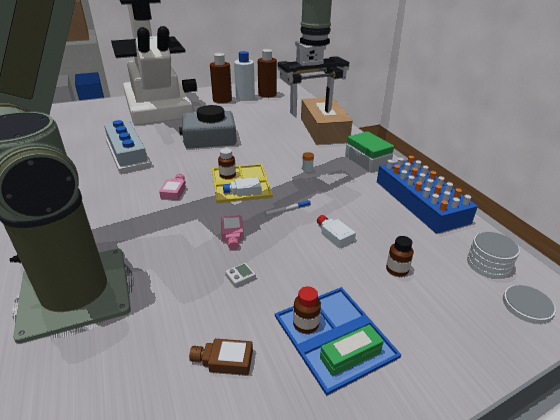

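View pics/h10.png

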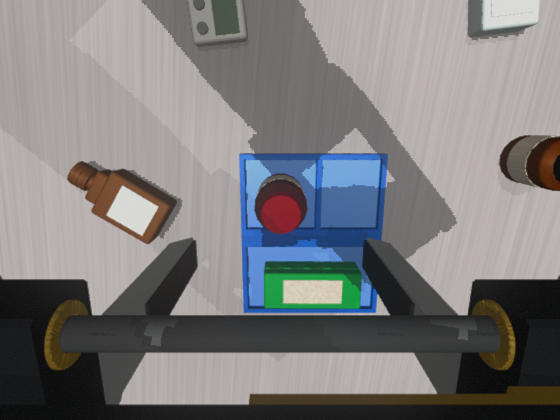

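Red-capped bottle upright in the blue square recess; pot lid at (279,202) matches. Last pick, jaws along the tray's y when placing.

```bash
python3 - <<'E'
from h import *
from plant import arm
t=body(BLU,[[.0395,.047,0]])[0]
job(arm,(.6406,.2875),.022,.028,t[:2],BLU[2]+np.pi/2)
# check views: hand away between the trays
arm.move_to([.45,-.16,.29],down(-np.pi/2)); arm.sleep(.2); shot(arm,'f2')
arm.move_to([.45,.16,.29],down(-np.pi/2)); arm.sleep(.2); shot(arm,'f1')
shot(arm,'fs','side'); print(arm.read_time_s())
E
```

```text
w 0.03336952829498904
lifted w 0.03360682722172587
down w 0.03347806312780012 [ 0.461  -0.2347  0.0121] [-0.4  0.5 -0. ]
t 71.9
74.3167
```

View pics/f2.png

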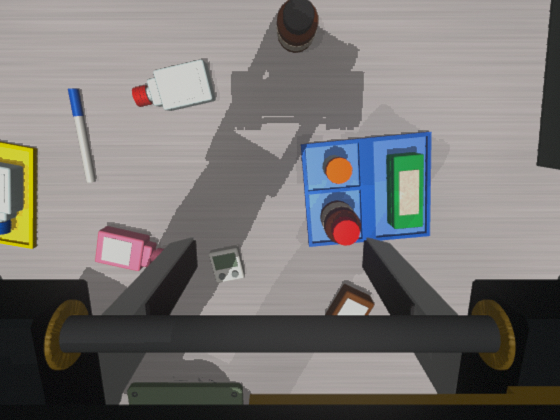

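View pics/f1.png

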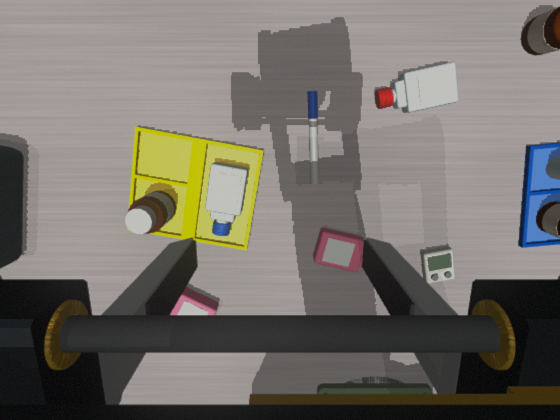

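View pics/fs.png

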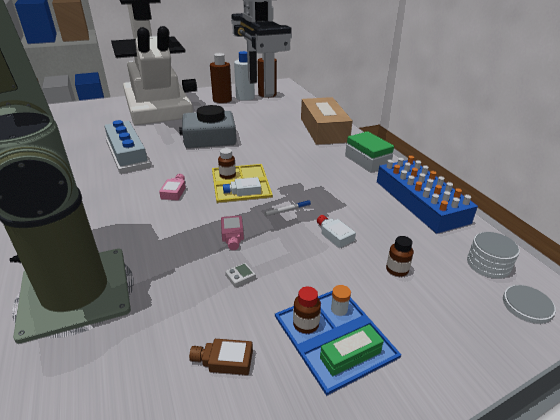

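All five items sit inside their recesses. The red-capped flask at (337,231) in the side view and the black-capped bottle at (400,257) are where they began. The hand is clear.

```bash
python3 -c "
from plant import arm
print(arm.hand_in(), arm.read_time_s())"
```

```text
the job is handed in; nothing more can be done
the job is handed in; nothing more can be done
```

I made up both kits in the order asked and handed the job in at about 74 s of the 128 s allowed.

- **Yellow tray:** the blue-capped flask lies flat in the long recess, and the white-capped bottle stands in the square recess.
- **Blue tray:** the green slide box lies flat in the long recess, the red-capped bottle stands in the square recess, and the orange-lidded pot stands in the small recess.

**Final checks:** The last wrist and side pictures show all five items inside their recesses, the bottles and pot upright, and the hand clear. By eye in the side view, the red-capped flask and black-capped bottle are where they started. I did not check the seating by measuring it.

**What failed or disagreed:**
- **First flask grasp missed:** The fingers closed on nothing (width 0) at the stated tool length. That empty hand then went through the motions of placing at the yellow tray, because I did not check the width in time. The flask had not moved.
- **Tool frame was off:** I lowered the fingertips to the bench and felt contact (about 13 N) at a TCP height of -14 mm. The tips are therefore about 36 mm higher than the stated frame says. I used the measured value from then on, and each later grasp closed to within 1 mm of the stated size.
- **Side camera was off:** Its positions differed from the wrist and scene cameras by up to about 1 cm. Those two agreed within a few millimetres, so I used the side view only for visual checks.

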